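Make up the bushing kit and the insert kit at the polishing bench

ROBOT

A 6-joint arm with a two-finger parallel gripper is mounted at the origin on the work surface. World frame = base frame: x ahead of the robot, y to its left, z up, the work surface at z = 0. Lengths are in m, angles in rad, forces in N, time in s.
With the tool pointing down it reaches from about 0.25 to 0.85 m from the base axis. Payload 12.5 kg.
Tool frame: the origin (TCP) lies between the finger pads; the fingertips stand 25 mm ahead of it and the grasp point (between the pads) lies 6 mm ahead of it; z points along the fingers, y is the direction in which the jaws open and shut (so a half turn about z gives the same grasp; the last joint's range is limited). The gripper opens to 93 mm and grips with 3 to 60 N. Pads are 15 mm wide; open, the fingers measure 128 mm over their backs; the gripper's body (75 mm by 188 mm) begins 65 mm behind the grasp point.
Start: joints at [-0.085, 0.351, 1.652, -0, 1.139, -0.085], TCP at [0.55, 0, 0.244] pointing down, gripper open.
Joint ranges: [-2.75, 2.75], [-0.79, 2.1], [0.01, 2.65], [-1.57, 4.71], [0.07, 3.14], [-2.87, 2.87]. Speed limits (rad/s): [2.22, 2.22, 2.79, 3.14, 3.14, 3.14].

INTERFACE

Orientations are given as a unit quaternion [x, y, z, w].
In Python, from rig import ctrl gives the robot as it stands.
- The arm moves only by the shell command python3 -m crank 'ROWS' [FORCE]. ROWS is JSON, a list of rows, each an object with "linear": the shift along the tool's x, y, z in m, a list of three; "twist": the turn, a rotation vector about the tool's x, y, z in rad, a list of three; "claw": the closure, from 0 (fully open) to 1 (shut). In form: [{"linear": [x, y, z], "twist": [ax, ay, az], "claw": claw}, ...]. A call has 1 to 10 rows; each row is the pose to reach, as a shift and turn from the pose commanded when the call began, along the tool's axes at that moment; what a row does not reach only later rows make up. A row lasts 1/10 s, in which the tool goes at most 50 mm and 8.59 degrees, less where a joint would pass 70% of its speed; a pose out of reach is approached as far as the arm can. A call with a gripper value outside its range is refused whole. The fingers move at their own pace and stop on an object; FORCE is the grip in N (left out, the last holds). Time passes only in rows, so rows that repeat a pose let the fingers close. It gives the time, the measured TCP pose, the force and the opening at its end, in the units of the state.
- ctrl.sense(): the state, without advancing time (a new reading comes with each control period).
- ctrl.camera(name): name is "scene" or "side" or "wrist"; returns a dict with "frame" (400x640x3 uint8, red, green, blue), "z_map" (400x640 float32, m along the optical axis (not along the pixel's ray), 0 where there is no reading), "camera_matrix" (3x3 intrinsics, pixels), "R" (3x3) and "t" (3): a world point X has camera coordinates R X + t. Camera axes: x right, y down, z forward; pixel columns grow to the right and rows downward; lengths in m; the calibration is good to about 2 mm. The wrist camera is an equidistant fisheye: a pixel r from the principal point sees the ray r / f radians off the axis. A picture is of the moment at which its call begins.
- ctrl.close_job(): hands the job in, once; it reports no verdict.
Trained networks look in a picture, given as the dict that the camera call returned (one of the last four; its "shot" number tells which), for a name from the list of things; names that differ only in an ending like _2 or _b are one class to them, and where a whole thing is asked for, a point or a joint stands for the part that bears it (a point fixed in the world has none). Each returns a list of dicts, best first, with "confidence" (0 to 1); they miss things now and then, are a little off and sometimes report something else, mostly with a low value. They report only what shows in the picture. A call takes as long as a camera call. They do not tell look-alikes from the thing itself.
- ctrl.cut_out(picture, target): "region" (400x640 bool, what is visible of it) and "position" ([column, row] in pixels, amid what is visible of it).
- ctrl.place_of(picture, target): "position" ([column, row] in pixels: a listed point, or the origin of a listed thing).
The state is a dict: "clock": time; "qpos": joint angles; "qvel": joint speeds; "joint_torque": joint torques, N m; "position": TCP position; "tcp_rot": TCP orientation; "contact_force": force on the tool from outside, world axes, zero at the start; "moment": the same for the moment, N m; "width": finger opening in m.
Only numpy, scipy, OpenCV 4.12 (cv2) and the standard library are available. Lean on these libraries where they do the work, as an engineer would, in place of code of your own. Each camera call takes 0.05 s, during which the arm holds its last target.

TASK

Make up the two polishing kits from the stock on the bench. Blue tray, for the bushing job: the white stone laid in the long compartment, and the bronze bushing and the large red loupe each in a square compartment of its own; yellow tray, for the insert job: the amber jar of diamond compound and the small red loupe, each in a square compartment of its own. Set everything down gently with the round things standing upright, leave the steel bushing and the white jar where they stand, and do not touch the polished insert or its clip stand.

Things in the scene. Friction and masses are not known exactly. Their poses are not given: they have to be found in the camera images.
- loupe_large: large red stand loupe, standing upright with its lens (clear, black-edged) on top: red barrel 48 mm diameter from 14 to 40 mm height, clear skirt 44 mm diameter below it, 44 mm high over all. Origin: centre of its underside, z up. Goes in the blue tray.
- loupe_small: small red stand loupe of the same make, clearly slimmer: red barrel 33 mm diameter from 12 to 36 mm height, clear skirt 29 mm diameter below it, 40 mm high over all. Origin: centre of its underside, z up. Goes in the yellow tray.
- jar_amber: amber jar of diamond compound with a white cap, sealed shut, standing upright: body 46 mm diameter from 0 to 33 mm height, cap 37 mm diameter, 48 mm high over all. Origin: centre of its underside, z up. Goes in the yellow tray.
- bushing_bronze: plain brown bronze bushing (sleeve), standing upright on its end: 40 mm outside diameter, 24 mm bore, 36 mm high. Origin: centre of its underside, z up along the bore. Goes in the blue tray.
- stone: off-white abrasive stone, a bar 20 x 100 x 20 mm (x, y, z) lying flat on the bench. Origin: centre of its underside, z up, y along its length. Goes in the blue tray's long compartment, lengthwise; 20 mm high, it stands out above the 10 mm rim.
- tray_blue: blue kit tray fixed on the bench, 125 x 157 mm, floor 3 mm thick, rim and dividers 10 mm high. Origin: centre of underside; z up, y along the 157 mm side. Long compartment 50 x 151 mm (x, y) inside, centred at (-34.5, 0) mm; two square ones 66 x 74 mm (x, y), centred at (26.5, 38.5) and (26.5, -38.5) mm. Empty at the start.
- tray_yellow: yellow kit tray fixed on the bench, 125 x 157 mm, floor 3 mm thick, rim and dividers 10 mm high. Origin: centre of underside; z up, y along the 157 mm side. Long compartment 50 x 151 mm (x, y) inside, centred at (-34.5, 0) mm; two square ones 66 x 74 mm (x, y), centred at (26.5, 38.5) and (26.5, -38.5) mm. A wooden lapping stick already lies fixed in its long compartment.
- bushing_steel: plain bright grey steel bushing (sleeve), standing upright on its end: 40 mm outside diameter, 24 mm bore, 36 mm high. Origin: centre of its underside, z up along the bore. Belongs to neither kit: stays where it stands, not pushed more than 25 mm.
- jar_white: white plastic jar with a green cap, standing upright: body 46 mm diameter from 0 to 33 mm height, cap 37 mm diameter, 48 mm high over all. Origin: centre of its underside, z up. Belongs to neither kit: stays where it stands, not pushed more than 25 mm.
- clip_stand: grey stand, base 75 x 60 mm, 68 mm high, with the polished steel insert gripped in its spring clip; fixed on the bench beyond the stock. Origin: centre of underside. Not to be touched. The stock stands on the bench (z = 0) between the trays, centres some 95 mm or more apart. Nothing else there is over 50 mm high; taller equipment stands only along the far edge and sides.
Things that resemble listed ones, but are neither listed nor needed, are in the scene too. What is shaped like the loupe_large but purple is not meant.

How it is judged:
At the end, for the whole second after the job is handed in: Each kit thing rests on the floor of its compartment, anywhere inside (9 to 20 mm play each side): stone in the long one, round things upright within 0.1 rad, one to a square compartment. All released and at rest; steel bushing and white jar within 25 mm of their start (((x of bushing_bronze in the frame of tray_blue between 0.0115 and 0.0415 m and y of bushing_bronze in the frame of tray_blue between 0.0195 and 0.0575 m and z of bushing_bronze in the frame of tray_blue between -0.002 and 0.007 m and x of loupe_large in the frame of tray_blue between 0.0155 and 0.0375 m and y of loupe_large in the frame of tray_blue between -0.0535 and -0.0235 m and z of loupe_large in the frame of tray_blue between -0.002 and 0.007 m) or (x of bushing_bronze in the frame of tray_blue between 0.0115 and 0.0415 m and y of bushing_bronze in the frame of tray_blue between -0.0575 and -0.0195 m and z of bushing_bronze in the frame of tray_blue between -0.002 and 0.007 m and x of loupe_large in the frame of tray_blue between 0.0155 and 0.0375 m and y of loupe_large in the frame of tray_blue between 0.0235 and 0.0535 m and z of loupe_large in the frame of tray_blue between -0.002 and 0.007 m)) and ((x of jar_amber in the frame of tray_yellow between 0.0145 and 0.0385 m and y of jar_amber in the frame of tray_yellow between 0.0225 and 0.0545 m and z of jar_amber in the frame of tray_yellow between -0.002 and 0.007 m and x of loupe_small in the frame of tray_yellow between 0.008 and 0.045 m and y of loupe_small in the frame of tray_yellow between -0.061 and -0.016 m and z of loupe_small in the frame of tray_yellow between -0.002 and 0.007 m) or (x of jar_amber in the frame of tray_yellow between 0.0145 and 0.0385 m and y of jar_amber in the frame of tray_yellow between -0.0545 and -0.0225 m and z of jar_amber in the frame of tray_yellow between -0.002 and 0.007 m and x of loupe_small in the frame of tray_yellow between 0.008 and 0.045 m and y of loupe_small in the frame of tray_yellow between 0.016 and 0.061 m and z of loupe_small in the frame of tray_yellow between -0.002 and 0.007 m)) and x of stone in the frame of tray_blue between -0.0615 and -0.0075 m and y of stone in the frame of tray_blue between -0.04 and 0.04 m and z of stone in the frame of tray_blue between -0.002 and 0.027 m and angle between the y axis of stone and the y axis of tray_blue, either way round below 0.5 rad and angle between each of loupe_large, loupe_small, jar_amber, bushing_bronze's own z axis and vertical below 0.1 rad and linear speed of each of loupe_large, loupe_small, jar_amber, bushing_bronze, stone below 0.02 m/s and angular speed of each of loupe_large, loupe_small, jar_amber, bushing_bronze, stone below 0.3 rad/s and distance of each of bushing_steel, jar_white from where it was at the start of the episode below 0.025 m); the robot touches nothing.
It fails at once if the clip stand or its polished insert is touched (contact force between clip_stand and anything else above 1 N).
It fails at once if a kit thing is dropped or slammed into its tray (still moving faster than 0.55 m/s less than 30 mm above the tray: a fall of more than about 15 mm) ((horizontal distance between stone and tray_blue below 0.09 m and z of stone in the frame of tray_blue below 0.03 m and linear speed of stone above 0.55 m/s) or (horizontal distance between bushing_bronze and tray_blue below 0.09 m and z of bushing_bronze in the frame of tray_blue below 0.03 m and linear speed of bushing_bronze above 0.55 m/s) or (horizontal distance between loupe_large and tray_blue below 0.09 m and z of loupe_large in the frame of tray_blue below 0.03 m and linear speed of loupe_large above 0.55 m/s) or (horizontal distance between jar_amber and tray_yellow below 0.09 m and z of jar_amber in the frame of tray_yellow below 0.03 m and linear speed of jar_amber above 0.55 m/s) or (horizontal distance between loupe_small and tray_yellow below 0.09 m and z of loupe_small in the frame of tray_yellow below 0.03 m and linear speed of loupe_small above 0.55 m/s)).
It also fails if it takes over 125 s, if anything falls off the work surface, if the arm or the gripper's body presses on something with over 40 N, if the wrist force passes 120 N, or if a joint passes its speed limit or range.

## Working session

There is one attempt and no reset: what is moved stays moved. The work goes in short steps, Python scripts to look and compute and a shell command to move; the robot and the scene stay as the last step left them, time stands still between calls to the robot, and variables do not carry over. Pictures are saved under pics/ and viewed, and the job is handed in when it is done.

```bash
ls; mkdir -p pics; python3 - <<'E'
from rig import ctrl
import cv2
print(ctrl.sense())
for n in ("scene","side","wrist"):
    p=ctrl.camera(n)
    cv2.imwrite(f"pics/{n}0.png",p["frame"][:,:,::-1])
    print(n,p["camera_matrix"].tolist(),p["R"].tolist(),p["t"].tolist(),p["shot"])
E
```

```text
pics
{'clock': 0.0, 'qpos': array([-8.46130749e-02,  3.51252902e-01,  1.65245831e+00,  5.13467788e-05,
        1.13906721e+00, -8.46422805e-02]), 'qvel': array([ 6.76414813e-05, -7.74343120e-04, -3.45350082e-03, -6.63843958e-04,
        4.93873183e-04, -6.25208586e-04]), 'joint_torque': array([ 1.41757551e-03, -4.97321892e+01, -2.85254824e+01,  6.99741254e-02,
        2.57699919e-02, -1.73020858e-04]), 'position': array([5.49676513e-01, 5.76413998e-05, 2.43079269e-01]), 'tcp_rot': array([ 7.07103937e-01,  7.07109376e-01, -3.64477673e-04, -4.68199505e-04]), 'contact_force': array([-0.85800885, -0.39372882, -0.32095565]), 'moment': array([-0.02212864,  0.00679883, -0.00222351]), 'width': 0.0927579179285388}
scene [[482.82350353990574, 0.0, 313.4124724359884], [0.0, 482.82350353990574, 199.40717203890907], [0.0, 0.0, 1.0]] [[0.5476240574872062, 0.8365401673216208, -0.01756246334554835], [0.6301283785695329, -0.42612843418831853, -0.6491169263680799], [-0.5504962472011781, 0.3444054384496948, -0.7604858813835356]] [-0.31901294407176367, -0.35922775131190454, 1.451802200209315] 1
side [[482.0375213185691, 0.0, 323.04544787555346], [0.0, 482.0375213185691, 194.21816130464381], [0.0, 0.0, 1.0]] [[-0.9598023505746668, -0.2805623311377534, 0.008014123651060925], [-0.16464453338388813, 0.5396646089967838, -0.8256235748954546], [0.22731393590835255, -0.7937549295235261, -0.5641644143323428]] [0.5734362593397139, 0.13480949546229667, 1.0542779964458666] 2
wrist [[309.70691628693146, 0.0, 318.5292642650528], [0.0, 309.70691628693146, 197.7122618884582], [0.0, 0.0, 1.0]] [[0.999999960826463, 9.900954754991592e-05, -0.00026180943992331197], [0.0001635613253472394, -0.9657385439004318, 0.25951693215042465], [-0.00022714481325717778, -0.2595169648061273, -0.9657385222631698]] [-0.5498213299979079, -0.03077698075793385, 0.39062386239313923] 3
```

View pics/scene0.png

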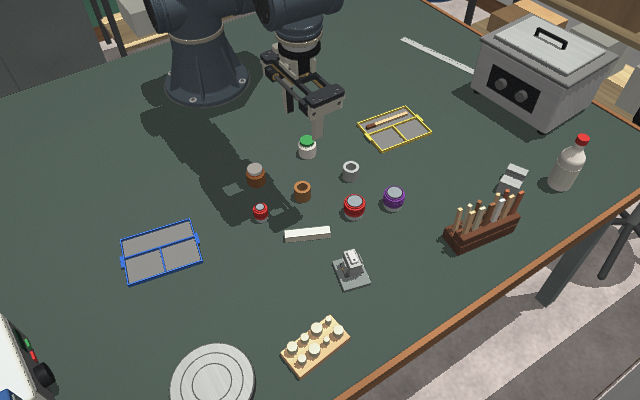

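View pics/side0.png

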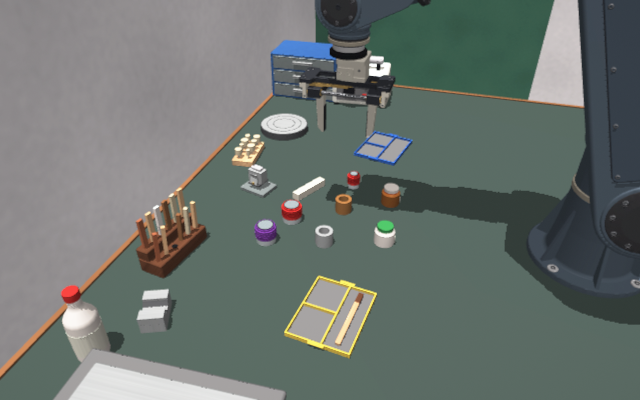

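View pics/wrist0.png

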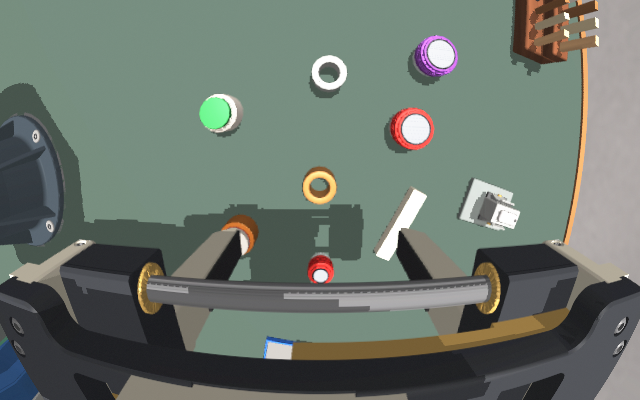

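```bash
cat > h.py <<'E'
from rig import ctrl
import cv2, numpy as np
from scipy.optimize import least_squares
H=dict(loupe_large=.044,loupe_small=.040,jar_amber=.048,jar_white=.048,bushing_bronze=.036,bushing_steel=.036,stone=.020)
RAD=dict(loupe_large=.024,loupe_small=.0165,jar_amber=.023,jar_white=.023,bushing_bronze=.020,bushing_steel=.020)
def cloud(p):
    K=p["camera_matrix"];z=p["z_map"].astype(float);h,w=z.shape
    u,v=np.meshgrid(np.arange(w),np.arange(h))
    x=(u-K[0,2])/K[0,0];y=(v-K[1,2])/K[1,1]
    C=np.stack([x*z,y*z,z],-1)
    W=(C-p["t"])@p["R"]
    W[z==0]=np.nan
    return W
def onplane(p,uv,zw=0.):
    K=p["camera_matrix"];d=np.linalg.inv(K)@np.array([uv[0],uv[1],1.])
    R,t=p["R"],p["t"];c=-R.T@t;d=R.T@d
    return c+d*(zw-c[2])/d[2]
def proj(p,X):
    c=p["R"]@np.asarray(X)+p["t"];K=p["camera_matrix"];return (K@(c/c[2]))[:2]
E
python3 - <<'E'
from h import *
np.set_printoptions(precision=4,suppress=True)
for n in ("scene","side"):
    p=ctrl.camera(n);W=cloud(p)
    for t in list(H)+["tray_blue","tray_yellow","clip_stand"]:
        for r,c in [(ctrl.place_of(p,t),ctrl.cut_out(p,t))]:
            for a in r[:3]: print(n,t,"origin",np.round(a["position"]),round(a["confidence"],2),onplane(p,a["position"])[:2])
            for a in c[:3]:
                P=W[a["region"]];P=P[~np.isnan(P[:,0])]
                if len(P)<5: continue
                zt=np.percentile(P[:,2],97)
                T=P[P[:,2]>zt-.004]
                print("   mask",np.round(a["position"]),round(a["confidence"],2),len(P),"zt",round(zt,4),"topmid",(T[:,:2].min(0)+T[:,:2].max(0))/2,"mid",(np.percentile(P[:,:2],2,axis=0)+np.percentile(P[:,:2],98,axis=0))/2)
E
```

```text
scene loupe_large origin [392. 206.] 0.96 [0.6928 0.1471]
scene loupe_large origin [355. 212.] 0.92 [0.6586 0.065 ]
   mask [392. 198.] 0.9 469 zt 0.0458 topmid [0.6908 0.1482] mid [0.6929 0.1462]
   mask [355. 206.] 0.77 465 zt 0.0462 topmid [0.661  0.0599] mid [0.6615 0.0571]
   mask [160. 251.] 0.35 3625 zt 0.0105 topmid [ 0.5135 -0.3496] mid [ 0.5137 -0.3496]
scene loupe_small origin [258. 216.] 0.58 [ 0.5458 -0.1268]
   mask [258. 210.] 0.7 239 zt 0.0418 topmid [ 0.5548 -0.1231] mid [ 0.5571 -0.1252]
scene jar_amber origin [259. 185.] 0.95 [ 0.461  -0.0788]
   mask [254. 176.] 0.78 436 zt 0.0493 topmid [ 0.4476 -0.0783] mid [ 0.4413 -0.0787]
scene jar_white origin [309. 156.] 0.85 [0.4475 0.0756]
   mask [309. 149.] 0.75 357 zt 0.0488 topmid [0.4357 0.0763] mid [0.4395 0.0747]
   mask [394. 129.] 0.43 2099 zt 0.0108 topmid [0.4894 0.3188] mid [0.4883 0.3186]
scene bushing_bronze origin [304. 198.] 0.53 [ 0.558  -0.0117]
   mask [304. 189.] 0.7 307 zt 0.0375 topmid [ 0.5525 -0.0118] mid [ 0.5542 -0.0128]
scene bushing_steel origin [349. 179.] 0.74 [0.5679 0.1125]
scene bushing_st
[... 1879 characters left out ...]
 zt 0.0368 topmid [0.5579 0.1235] mid [0.5568 0.1256]
side stone origin [307. 191.] 0.83 [ 0.66   -0.0659]
   mask [307. 189.] 0.89 388 zt 0.0216 topmid [ 0.6524 -0.0335] mid [ 0.6557 -0.0595]
   mask [332. 317.] 0.64 4743 zt 0.011 topmid [0.4857 0.3212] mid [0.4858 0.3212]
side tray_blue origin [383. 148.] 0.7 [ 0.5135 -0.3513]
   mask [385. 148.] 0.87 1163 zt 0.0101 topmid [ 0.5096 -0.2151] mid [ 0.5104 -0.3474]
side tray_yellow origin [332. 311.] 0.94 [0.4878 0.3117]
   mask [333. 314.] 0.96 4593 zt 0.011 topmid [0.4846 0.3212] mid [0.4856 0.3221]
side clip_stand origin [259. 191.] 0.97 [ 0.779  -0.0262]
   mask [260. 184.] 0.84 693 zt 0.0663 topmid [ 0.7841 -0.0365] mid [ 0.7858 -0.0321]
```

```bash
python3 - <<'E'
from h import *
np.set_printoptions(precision=4,suppress=True)
ims=[]
for n in ("scene","side"):
    p=ctrl.camera(n);W=cloud(p)
    for t in ["tray_blue","tray_yellow","stone","clip_stand"]:
        a=ctrl.cut_out(p,t)
        if not a: print(n,t,"none");continue
        m=cv2.dilate(a[0]["region"].astype(np.uint8),np.ones((3,3)))>0
        P=W[m];P=P[~np.isnan(P[:,0])]
        lo,hi={"tray_blue":(.006,.02),"tray_yellow":(.006,.02),"stone":(.014,.03),"clip_stand":(.003,.1)}[t]
        P=P[(P[:,2]>lo)&(P[:,2]<hi)]
        r=cv2.minAreaRect((P[:,:2]*1000).astype(np.float32))
        print(n,t,a[0]["confidence"],r,cv2.boxPoints(r).tolist())
    f=p["frame"][:,:,::-1]
    c=f[130:290,225:425] if n=="scene" else f[150:270,230:430]
    c=cv2.resize(c,(800,int(c.shape[0]*4)),interpolation=cv2.INTER_CUBIC)
    c=c[:600]
    cv2.imwrite(f"pics/crop_{n}.png",c)
E
```

```text
scene tray_blue 0.94 ((513.5241088867188, -350.55767822265625), (168.56224060058594, 129.24891662597656), 78.33699035644531) [[433.1960754394531, -420.0345458984375], [559.7764892578125, -446.162841796875], [593.8521728515625, -281.080810546875], [467.271728515625, -254.9525146484375]]
scene tray_yellow 0.66 ((488.2425537109375, 318.6251525878906), (170.3816375732422, 129.85287475585938), 84.36309051513672) [[415.26226806640625, 240.22360229492188], [544.4872436523438, 227.46896362304688], [561.2228393554688, 397.0267028808594], [431.99786376953125, 409.7813415527344]]
scene stone 0.79 ((656.6552734375, -64.87815856933594), (99.88304901123047, 25.149667739868164), 63.34951400756836) [[623.0152587890625, -103.87345886230469], [645.4930419921875, -115.15426635742188], [690.2952880859375, -25.882858276367188], [667.8175048828125, -14.60205078125]]
scene clip_stand 0.94 ((783.6065063476562, -38.76295471191406), (63.152549743652344, 86.24222564697266), 73.64640045166016) [[733.3392333984375, -56.92035675048828], [816.09228515625, -81.2031021118164], [833.873779296875, -20.605552673339844]
[... 463 characters left out ...]
53125, 242.42236328125], [538.6675415039062, 228.6856689453125], [557.2247924804688, 398.1629638671875], [431.77191162109375, 411.899658203125]]
side stone 0.87 ((653.1954956054688, -62.629878997802734), (103.53250122070312, 24.73160171508789), 66.80430603027344) [[621.43994140625, -105.34104919433594], [644.17236328125, -115.0821533203125], [684.9510498046875, -19.91870880126953], [662.2186279296875, -10.177604675292969]]
side clip_stand 0.77 ((810.3525390625, -60.846275329589844), (82.46552276611328, 161.1350860595703), 48.12245178222656) [[722.839599609375, -37.76495361328125], [842.81640625, -145.32920837402344], [897.865478515625, -83.92759704589844], [777.888671875, 23.63665771484375]]
```

View pics/crop_scene.png

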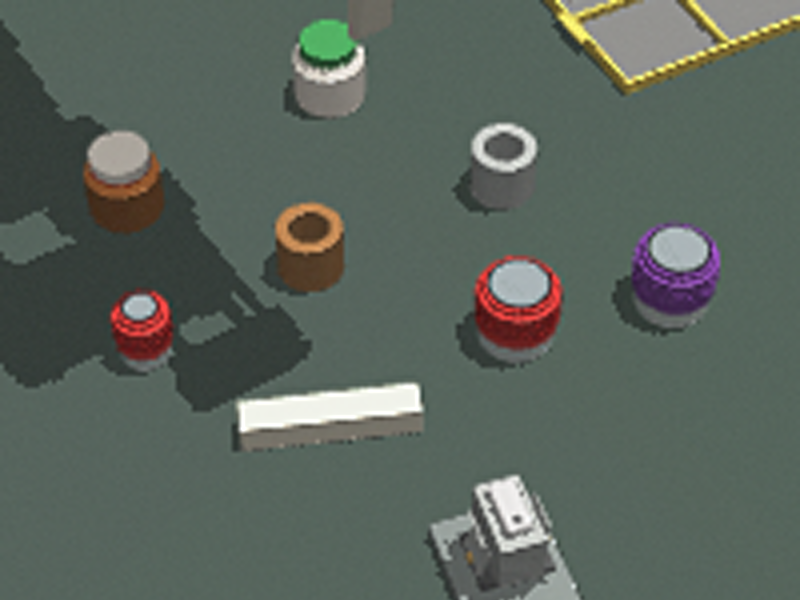

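Scene picture: bronze bushing (302,190) vs steel (350,171) vs purple/red large loupes (394,197)/(355,206). The crop confirms that the brown sleeve is the bronze one, the red loupe at (355,206) is the large one, (260,211) is the small one, and the jar with amber body and white cap is at (256,173). The side picture agrees. I'll start with the bronze bushing at (0.550,-0.010).

```bash
python3 -m crank '[{"linear":[-0.010,0,0.05],"twist":[0,0,0],"claw":0},{"linear":[-0.010,0,0.10],"twist":[0,0,0],"claw":0},{"linear":[-0.010,0,0.145],"twist":[0,0,0],"claw":0.1},{"linear":[-0.010,0,0.175],"twist":[0,0,0],"claw":0.2},{"linear":[-0.010,0,0.195],"twist":[0,0,0],"claw":0.2},{"linear":[-0.010,0,0.204],"twist":[0,0,0],"claw":0.2},{"linear":[-0.010,0,0.204],"twist":[0,0,0],"claw":0.2}]' 30
```

```text
clock: 3.45
position: [0.5496, -0.0099, 0.039]
tcp_rot: [0.707, 0.707, -0.0, -0.001]
contact_force: [0.2, -0.3, -0.1]
width: 0.0747
```

```bash
python3 -m crank '[{"linear":[0,0,0],"twist":[0,0,0],"claw":1},{"linear":[0,0,0],"twist":[0,0,0],"claw":1},{"linear":[0,0,0],"twist":[0,0,0],"claw":1},{"linear":[0,0,0],"twist":[0,0,0],"claw":1},{"linear":[0,0,0],"twist":[0,0,0],"claw":1},{"linear":[0,0,-0.01],"twist":[0,0,0],"claw":1},{"linear":[0,0,-0.03],"twist":[0,0,0],"claw":1}]' 30; python3 - <<'E'
from h import *
p=ctrl.camera("wrist");cv2.imwrite("pics/w1.png",p["frame"][:,:,::-1])
E
```

```text
clock: 4.15
position: [0.549, -0.0099, 0.0693]
tcp_rot: [0.707, 0.707, -0.001, -0.001]
contact_force: [-0.4, 0.0, -1.9]
width: 0.039
```

View pics/w1.png

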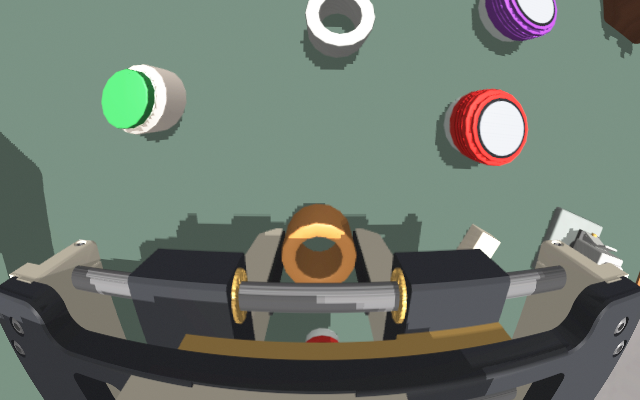

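The wrist picture shows the bronze bushing held upright at (318,250), and the opening is 39 mm. Next I carry it to the far blue square compartment.

```bash
python3 -m crank '[{"linear":[0,0,-0.04],"twist":[0,0,0],"claw":1},{"linear":[-0.03,0,-0.06],"twist":[0,0,0],"claw":1},{"linear":[-0.075,-0.004,-0.06],"twist":[0,0,0],"claw":1},{"linear":[-0.12,-0.007,-0.06],"twist":[0,0,0],"claw":1},{"linear":[-0.165,-0.01,-0.06],"twist":[0,0,0],"claw":1},{"linear":[-0.21,-0.012,-0.06],"twist":[0,0,0],"claw":1},{"linear":[-0.255,-0.014,-0.06],"twist":[0,0,0],"claw":1},{"linear":[-0.3,-0.016,-0.06],"twist":[0,0,0],"claw":1},{"linear":[-0.34,-0.018,-0.06],"twist":[0,0,0],"claw":1},{"linear":[-0.37,-0.02,-0.06],"twist":[0,0,0],"claw":1}]'
python3 -m crank '[{"linear":[-0.013,0,0],"twist":[0,0,0],"claw":1},{"linear":[-0.013,0,0],"twist":[0,0,0],"claw":1},{"linear":[-0.013,0,0],"twist":[0,0,0],"claw":1}]'
python3 - <<'E'
from h import *
p=ctrl.camera("scene");f=p["frame"][150:310,80:280,::-1];cv2.imwrite("pics/s2.png",cv2.resize(f,(750,600)))
q=ctrl.camera("side");f=q["frame"][60:220,290:490,::-1];cv2.imwrite("pics/d2.png",cv2.resize(f,(750,600)))
s=ctrl.sense();print(s["position"],s["width"])
print(proj(p,[.5296,-.3926,.003]),proj(q,[.5296,-.3926,.003]))
E
```

```text
clock: 5.2
position: [0.5293, -0.3824, 0.1296]
tcp_rot: [0.708, 0.707, -0.0, 0.0]
contact_force: [0.1, 0.3, -2.1]
width: 0.039
clock: 5.5
position: [0.53, -0.3918, 0.1294]
tcp_rot: [0.707, 0.707, 0.0, -0.001]
contact_force: [-0.4, 0.8, -2.4]
width: 0.0392
[ 0.53029559 -0.39145111  0.12963251] 0.038551148269777825
[144.65930461 265.42190198] [379.96323071 140.08048988]
```

View pics/s2.png

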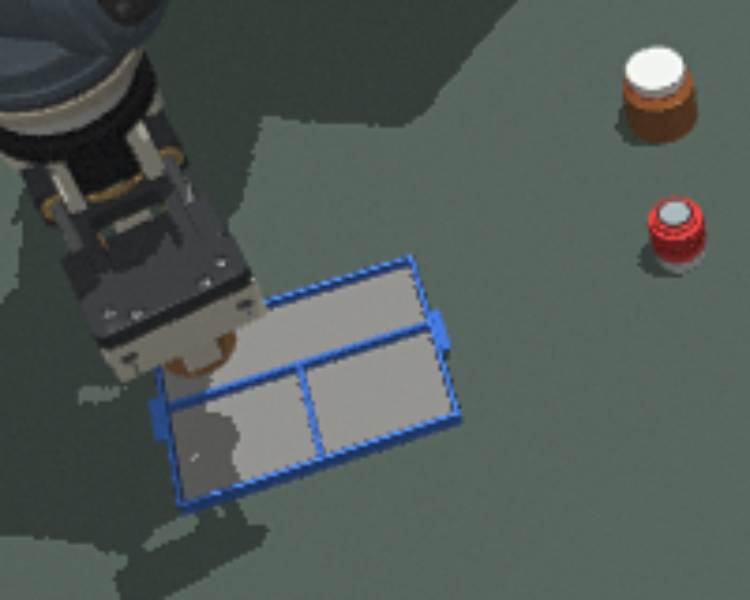

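View pics/d2.png

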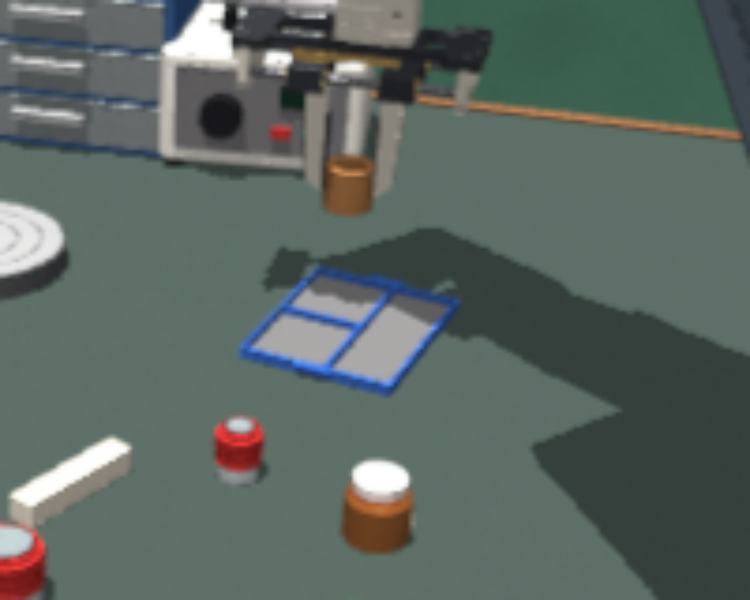

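The held bushing is above the far square compartment: the target projects to (145,265) in the scene picture, which is amid that compartment. I lower it and release.

```bash
python3 -m crank '[{"linear":[0,0,0.03],"twist":[0,0,0],"claw":1},{"linear":[0,0,0.05],"twist":[0,0,0],"claw":1},{"linear":[0,0,0.065],"twist":[0,0,0],"claw":1},{"linear":[0,0,0.075],"twist":[0,0,0],"claw":1},{"linear":[0,0,0.081],"twist":[0,0,0],"claw":1},{"linear":[0,0,0.085],"twist":[0,0,0],"claw":1},{"linear":[0,0,0.087],"twist":[0,0,0],"claw":1},{"linear":[0,0,0.087],"twist":[0,0,0],"claw":1},{"linear":[0,0,0.087],"twist":[0,0,0],"claw":1}]'
python3 -m crank '[{"linear":[0,0,0],"twist":[0,0,0],"claw":0.45},{"linear":[0,0,0],"twist":[0,0,0],"claw":0.35},{"linear":[0,0,0],"twist":[0,0,0],"claw":0.3},{"linear":[0,0,0],"twist":[0,0,0],"claw":0.3},{"linear":[0,0,-0.02],"twist":[0,0,0],"claw":0.3},{"linear":[0,0,-0.06],"twist":[0,0,0],"claw":0.3},{"linear":[0,0,-0.1],"twist":[0,0,0],"claw":0.3}]'
python3 - <<'E'
from h import *
p=ctrl.camera("wrist");cv2.imwrite("pics/w3.png",p["frame"][:,:,::-1])
E
```

```text
clock: 6.5
position: [0.5302, -0.3932, 0.0431]
tcp_rot: [0.707, 0.707, 0.0, 0.0]
contact_force: [0.7, -0.2, -2.9]
width: 0.0389
clock: 7.2
position: [0.5297, -0.3927, 0.1434]
tcp_rot: [0.707, 0.707, -0.0, -0.001]
contact_force: [0.8, 0.5, -0.0]
width: 0.0651
```

View pics/w3.png

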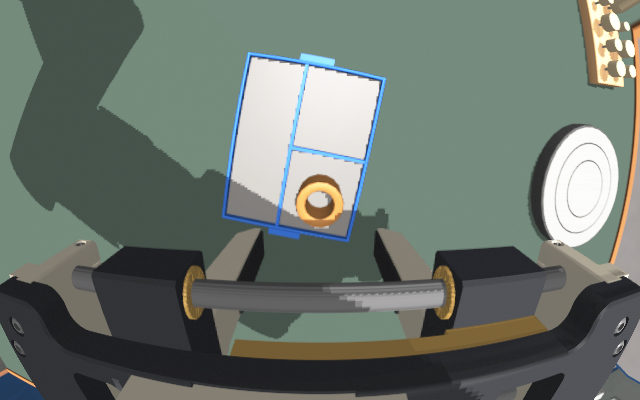

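The bronze bushing stands in the far square compartment at (320,200) of the wrist picture. Next is the stone at (0.655,-0.064), with its long axis at about 65°, so I turn the jaws 25°.

```bash
python3 -m crank '[{"linear":[0.03,0.011,0],"twist":[0,0,0.08],"claw":0.4},{"linear":[0.07,0.026,0],"twist":[0,0,0.16],"claw":0.4},{"linear":[0.11,0.042,0],"twist":[0,0,0.24],"claw":0.4},{"linear":[0.15,0.057,0],"twist":[0,0,0.32],"claw":0.4},{"linear":[0.19,0.072,0],"twist":[0,0,0.38],"claw":0.4},{"linear":[0.23,0.087,0],"twist":[0,0,0.436],"claw":0.4},{"linear":[0.27,0.103,0],"twist":[0,0,0.436],"claw":0.4},{"linear":[0.305,0.116,0],"twist":[0,0,0.436],"claw":0.4},{"linear":[0.329,0.125,0],"twist":[0,0,0.436],"claw":0.4},{"linear":[0.329,0.125,0],"twist":[0,0,0.436],"claw":0.4}]'
python3 -m crank '[{"linear":[0,0,0.01],"twist":[0,0,0],"claw":0.4},{"linear":[0,0,0.01],"twist":[0,0,0],"claw":0.4}]'
python3 - <<'E'
from h import *
p=ctrl.camera("wrist");cv2.imwrite("pics/w4.png",p["frame"][:,:,::-1])
E
```

```text
clock: 8.25
position: [0.6557, -0.061, 0.1425]
tcp_rot: [0.842, 0.539, 0.0, -0.0]
contact_force: [-0.2, -0.7, -1.5]
width: 0.0559
clock: 8.45
position: [0.654, -0.0649, 0.1309]
tcp_rot: [0.844, 0.537, -0.001, -0.001]
contact_force: [0.0, -0.3, 1.0]
width: 0.056
```

View pics/w4.png

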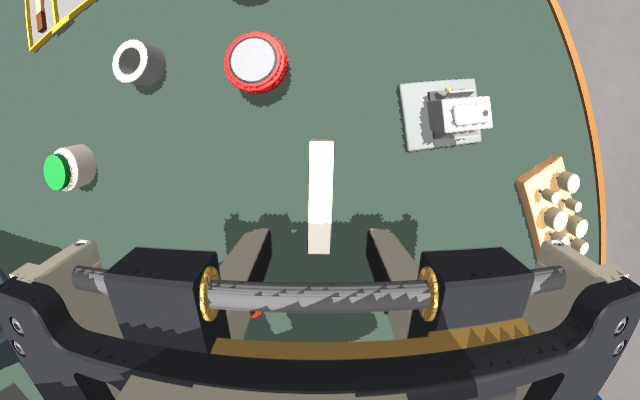

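The stone at (321,195) lies squarely between the jaws. The clip stand at (440,115) is well clear of the right finger. I descend and grip.

```bash
python3 -m crank '[{"linear":[0,0,0.04],"twist":[0,0,0],"claw":0.4},{"linear":[0,0,0.07],"twist":[0,0,0],"claw":0.4},{"linear":[0,0,0.085],"twist":[0,0,0],"claw":0.4},{"linear":[0,0,0.095],"twist":[0,0,0],"claw":0.4},{"linear":[0,0,0.095],"twist":[0,0,0],"claw":0.4},{"linear":[0,0,0.095],"twist":[0,0,0],"claw":1},{"linear":[0,0,0.095],"twist":[0,0,0],"claw":1},{"linear":[0,0,0.095],"twist":[0,0,0],"claw":1},{"linear":[0,0,0.095],"twist":[0,0,0],"claw":1},{"linear":[0,0,0.095],"twist":[0,0,0],"claw":1}]'
python3 -m crank '[{"linear":[0,0,0],"twist":[0,0,0],"claw":1},{"linear":[0,0,-0.01],"twist":[0,0,0],"claw":1},{"linear":[0,0,-0.04],"twist":[0,0,0],"claw":1},{"linear":[0,0,-0.08],"twist":[0,0,0],"claw":1},{"linear":[0,0,-0.1],"twist":[0,0,0],"claw":1}]'
python3 - <<'E'
from h import *
p=ctrl.camera("wrist");cv2.imwrite("pics/w5.png",p["frame"][:,:,::-1])
E
```

```text
clock: 9.5
position: [0.6551, -0.064, 0.038]
tcp_rot: [0.843, 0.537, 0.0, 0.0]
contact_force: [1.0, -1.0, 0.2]
width: 0.0204
clock: 10.0
position: [0.656, -0.0641, 0.1415]
tcp_rot: [0.843, 0.537, 0.001, 0.001]
contact_force: [0.9, 1.1, -1.1]
width: 0.0193
```

View pics/w5.png

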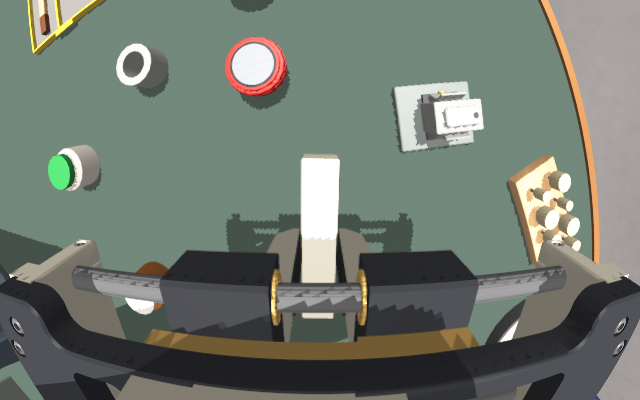

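The stone is held at (320,230), opening 19–20 mm. I carry it to the long compartment of the blue tray, turning back 13°.

```bash
python3 -m crank '[{"linear":[-0.03,-0.004,0],"twist":[0,0,-0.04],"claw":1},{"linear":[-0.07,-0.009,0],"twist":[0,0,-0.08],"claw":1},{"linear":[-0.11,-0.014,0],"twist":[0,0,-0.12],"claw":1},{"linear":[-0.15,-0.02,0],"twist":[0,0,-0.16],"claw":1},{"linear":[-0.19,-0.025,0],"twist":[0,0,-0.2],"claw":1},{"linear":[-0.23,-0.03,0],"twist":[0,0,-0.23],"claw":1},{"linear":[-0.27,-0.035,0],"twist":[0,0,-0.23],"claw":1},{"linear":[-0.305,-0.04,0],"twist":[0,0,-0.23],"claw":1},{"linear":[-0.327,-0.043,0],"twist":[0,0,-0.23],"claw":1},{"linear":[-0.327,-0.043,0],"twist":[0,0,-0.23],"claw":1}]'
python3 -m crank '[{"linear":[0,0,0.03],"twist":[0,0,0],"claw":1},{"linear":[0,0,0.05],"twist":[0,0,0],"claw":1},{"linear":[0,0,0.05],"twist":[0,0,0],"claw":1},{"linear":[0,0,0.05],"twist":[0,0,0],"claw":1}]'
python3 - <<'E'
from h import *
p=ctrl.camera("scene");f=p["frame"][150:310,80:280,::-1];cv2.imwrite("pics/s6.png",cv2.resize(f,(750,600)))
p=ctrl.camera("wrist");cv2.imwrite("pics/w6.png",p["frame"][:,:,::-1])
E
```

```text
clock: 11.05
position: [0.4764, -0.3441, 0.1374]
tcp_rot: [0.777, 0.63, -0.0, -0.0]
contact_force: [1.0, 1.6, -0.9]
width: 0.0197
clock: 11.45
position: [0.4783, -0.3417, 0.088]
tcp_rot: [0.776, 0.631, 0.0, -0.0]
contact_force: [0.7, -0.1, -1.3]
width: 0.0194
```

View pics/s6.png

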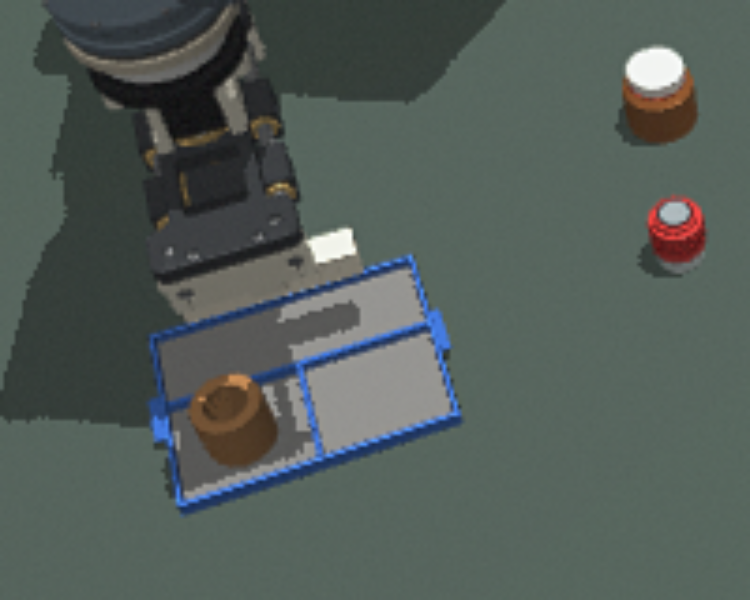

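View pics/w6.png

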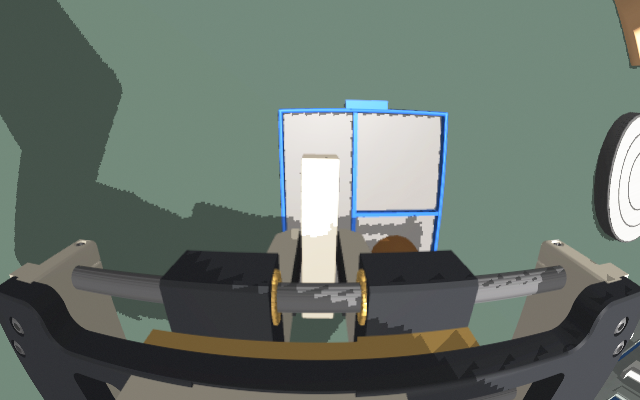

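Both views show the stone over the long compartment, parallel to the tray. I lower it and release with a small opening.

```bash
python3 -m crank '[{"linear":[0,0,0.02],"twist":[0,0,0],"claw":1},{"linear":[0,0,0.032],"twist":[0,0,0],"claw":1},{"linear":[0,0,0.04],"twist":[0,0,0],"claw":1},{"linear":[0,0,0.044],"twist":[0,0,0],"claw":1},{"linear":[0,0,0.0465],"twist":[0,0,0],"claw":1},{"linear":[0,0,0.0465],"twist":[0,0,0],"claw":1},{"linear":[0,0,0.0465],"twist":[0,0,0],"claw":1}]'
python3 -m crank '[{"linear":[0,0,0],"twist":[0,0,0],"claw":0.7},{"linear":[0,0,0],"twist":[0,0,0],"claw":0.65},{"linear":[0,0,0],"twist":[0,0,0],"claw":0.65},{"linear":[0,0,-0.02],"twist":[0,0,0],"claw":0.65},{"linear":[0,0,-0.06],"twist":[0,0,0],"claw":0.65},{"linear":[0,0,-0.1],"twist":[0,0,0],"claw":0.65}]'
python3 - <<'E'
from h import *
p=ctrl.camera("wrist");cv2.imwrite("pics/w7.png",p["frame"][:,:,::-1])
E
```

```text
clock: 12.25
position: [0.4781, -0.3424, 0.0415]
tcp_rot: [0.776, 0.631, 0.0, 0.0]
contact_force: [0.4, 0.2, -0.6]
width: 0.0196
clock: 12.85
position: [0.4776, -0.342, 0.142]
tcp_rot: [0.776, 0.631, -0.0, -0.001]
contact_force: [0.0, -0.2, 1.1]
width: 0.0327
```

View pics/w7.png

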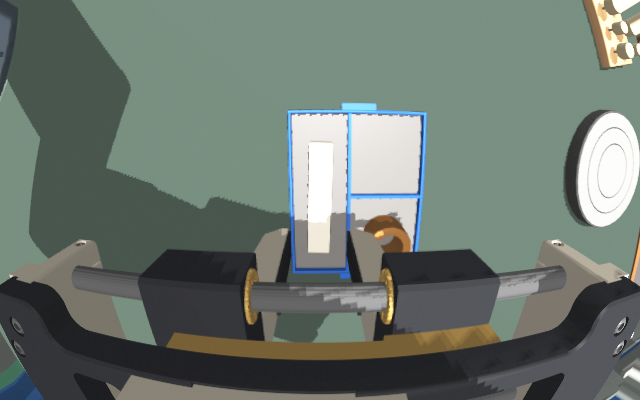

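The stone lies in the long compartment at (320,195). Next is the large red loupe at (0.658,0.0605).

```bash
python3 -m crank '[{"linear":[0.03,0.007,0],"twist":[0,0,0],"claw":0.25},{"linear":[0.075,0.016,0],"twist":[0,0,0],"claw":0.25},{"linear":[0.12,0.026,0],"twist":[0,0,0],"claw":0.25},{"linear":[0.165,0.036,0],"twist":[0,0,0],"claw":0.25},{"linear":[0.21,0.046,0],"twist":[0,0,0],"claw":0.25},{"linear":[0.255,0.056,0],"twist":[0,0,0],"claw":0.25},{"linear":[0.3,0.066,0],"twist":[0,0,0],"claw":0.25},{"linear":[0.345,0.075,0],"twist":[0,0,0],"claw":0.25},{"linear":[0.39,0.085,0],"twist":[0,0,0],"claw":0.25},{"linear":[0.42,0.092,0],"twist":[0,0,0],"claw":0.25}]'
python3 -m crank '[{"linear":[0.011,0.002,0],"twist":[0,0,0],"claw":0.25},{"linear":[0.011,0.002,0],"twist":[0,0,0],"claw":0.25},{"linear":[0.011,0.002,0],"twist":[0,0,0],"claw":0.25}]'
python3 - <<'E'
from h import *
p=ctrl.camera("wrist");cv2.imwrite("pics/w8.png",p["frame"][:,:,::-1])
E
```

```text
clock: 13.9
position: [0.6546, 0.053, 0.1411]
tcp_rot: [0.776, 0.631, 0.0, 0.0]
contact_force: [0.4, -0.6, -0.0]
width: 0.0694
clock: 14.2
position: [0.6577, 0.0593, 0.1409]
tcp_rot: [0.776, 0.63, -0.0, -0.0]
contact_force: [-1.1, 0.3, -0.1]
width: 0.0696
```

View pics/w8.png

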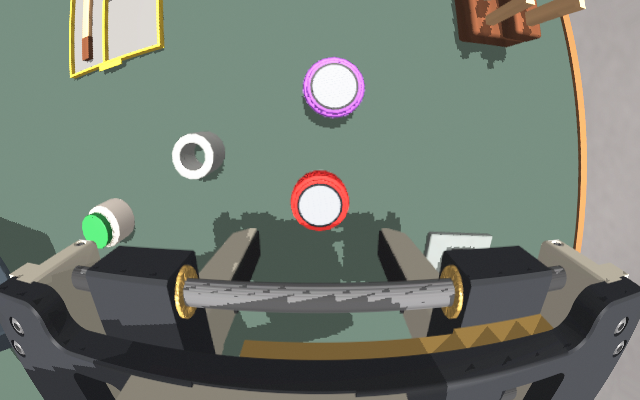

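The red loupe at (320,203) is centred between the jaws; the purple one is at (334,88). The stand is off to the right, outside the fingers' span. I descend and grip.

```bash
python3 -m crank '[{"linear":[0,0,0.04],"twist":[0,0,0],"claw":0.25},{"linear":[0,0,0.075],"twist":[0,0,0],"claw":0.25},{"linear":[0,0,0.093],"twist":[0,0,0],"claw":0.25},{"linear":[0,0,0.101],"twist":[0,0,0],"claw":0.25},{"linear":[0,0,0.101],"twist":[0,0,0],"claw":0.25},{"linear":[0,0,0.101],"twist":[0,0,0],"claw":1},{"linear":[0,0,0.101],"twist":[0,0,0],"claw":1},{"linear":[0,0,0.101],"twist":[0,0,0],"claw":1},{"linear":[0,0,0.101],"twist":[0,0,0],"claw":1},{"linear":[0,0,0.101],"twist":[0,0,0],"claw":1}]'
python3 -m crank '[{"linear":[0,0,0],"twist":[0,0,0],"claw":1},{"linear":[0,0,-0.01],"twist":[0,0,0],"claw":1},{"linear":[0,0,-0.04],"twist":[0,0,0],"claw":1},{"linear":[0,0,-0.08],"twist":[0,0,0],"claw":1},{"linear":[0,0,-0.1],"twist":[0,0,0],"claw":1}]'
python3 - <<'E'
from h import *
p=ctrl.camera("wrist");cv2.imwrite("pics/w9.png",p["frame"][:,:,::-1])
E
```

```text
clock: 15.25
position: [0.6586, 0.0605, 0.0411]
tcp_rot: [0.776, 0.631, 0.001, 0.0]
contact_force: [-1.2, -0.5, 5.4]
width: 0.0473
clock: 15.75
position: [0.659, 0.0605, 0.144]
tcp_rot: [0.776, 0.631, 0.001, 0.001]
contact_force: [1.1, 0.8, -1.0]
width: 0.0474
```

View pics/w9.png

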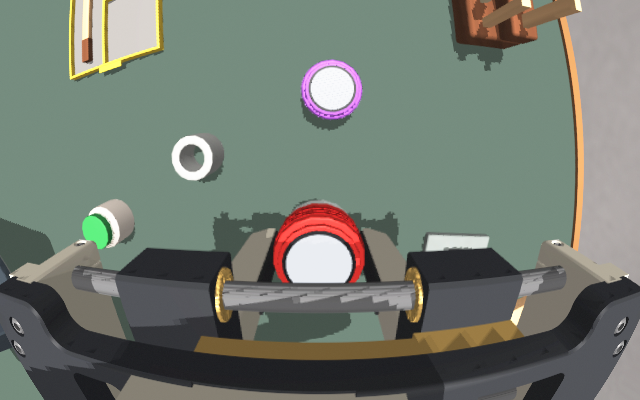

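The large loupe is held upright at (319,250), opening 47 mm. I carry it to the near blue square compartment, biased 3 mm away from the stone so that the finger has room.

```bash
python3 -m crank '[{"linear":[-0.03,-0.002,0],"twist":[0,0,0],"claw":1},{"linear":[-0.07,-0.005,0],"twist":[0,0,0],"claw":1},{"linear":[-0.115,-0.009,0],"twist":[0,0,0],"claw":1},{"linear":[-0.16,-0.012,0],"twist":[0,0,0],"claw":1},{"linear":[-0.205,-0.016,0],"twist":[0,0,0],"claw":1},{"linear":[-0.25,-0.019,0],"twist":[0,0,0],"claw":1},{"linear":[-0.295,-0.023,0],"twist":[0,0,0],"claw":1},{"linear":[-0.34,-0.026,0],"twist":[0,0,0],"claw":1},{"linear":[-0.375,-0.029,0],"twist":[0,0,0],"claw":1},{"linear":[-0.393,-0.03,0],"twist":[0,0,0],"claw":1}]'
python3 -m crank '[{"linear":[0,0,0],"twist":[0,0,0],"claw":1},{"linear":[0,0,0.03],"twist":[0,0,0],"claw":1},{"linear":[0,0,0.05],"twist":[0,0,0],"claw":1},{"linear":[0,0,0.05],"twist":[0,0,0],"claw":1},{"linear":[0,0,0.05],"twist":[0,0,0],"claw":1}]'
python3 - <<'E'
from h import *
p=ctrl.camera("scene");f=p["frame"][150:310,80:280,::-1];cv2.imwrite("pics/s10.png",cv2.resize(f,(750,600)))
p=ctrl.camera("wrist");cv2.imwrite("pics/w10.png",p["frame"][:,:,::-1])
E
```

```text
clock: 16.8
position: [0.5471, -0.3205, 0.1398]
tcp_rot: [0.777, 0.63, -0.0, -0.0]
contact_force: [0.4, 0.7, -0.8]
width: 0.0475
clock: 17.3
position: [0.5489, -0.3171, 0.0905]
tcp_rot: [0.776, 0.631, 0.0, -0.0]
contact_force: [0.4, -0.2, 0.2]
width: 0.0477
```

View pics/s10.png

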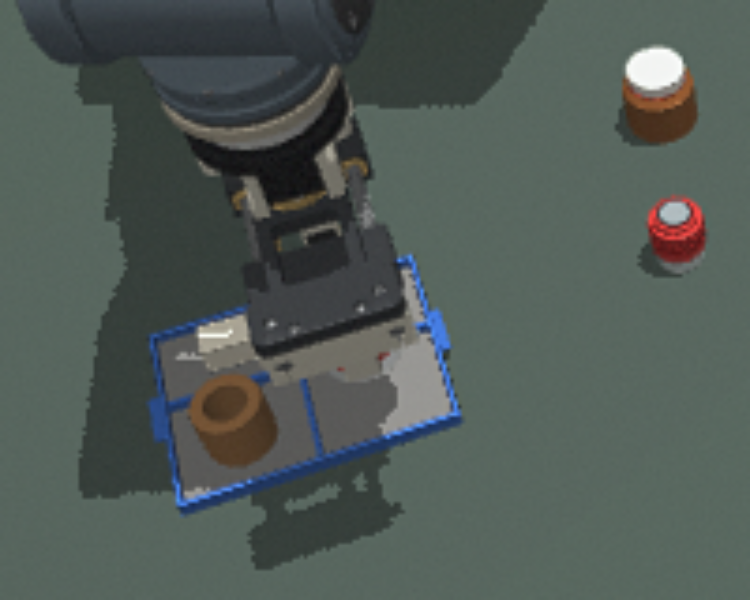

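View pics/w10.png

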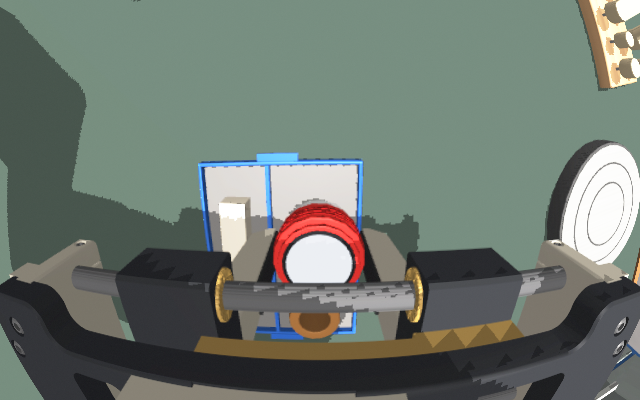

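```bash
python3 -m crank '[{"linear":[0,0,0.02],"twist":[0,0,0],"claw":1},{"linear":[0,0,0.032],"twist":[0,0,0],"claw":1},{"linear":[0,0,0.04],"twist":[0,0,0],"claw":1},{"linear":[0,0,0.044],"twist":[0,0,0],"claw":1},{"linear":[0,0,0.0465],"twist":[0,0,0],"claw":1},{"linear":[0,0,0.0465],"twist":[0,0,0],"claw":1},{"linear":[0,0,0.0465],"twist":[0,0,0],"claw":1}]'
python3 -m crank '[{"linear":[0,0,0],"twist":[0,0,0],"claw":0.45},{"linear":[0,0,0],"twist":[0,0,0],"claw":0.41},{"linear":[0,0,0],"twist":[0,0,0],"claw":0.4},{"linear":[0,0,0],"twist":[0,0,0],"claw":0.4},{"linear":[0,0,-0.02],"twist":[0,0,0],"claw":0.4},{"linear":[0,0,-0.06],"twist":[0,0,0],"claw":0.4},{"linear":[0,0,-0.1],"twist":[0,0,0],"claw":0.4}]'
python3 - <<'E'
from h import *
p=ctrl.camera("wrist");cv2.imwrite("pics/w11.png",p["frame"][:,:,::-1])
E
```

```text
clock: 18.1
position: [0.5486, -0.3184, 0.0441]
tcp_rot: [0.776, 0.631, 0.0, 0.0]
contact_force: [-0.4, 0.9, 1.7]
width: 0.0478
clock: 18.8
position: [0.5479, -0.3178, 0.1443]
tcp_rot: [0.776, 0.631, -0.0, -0.001]
contact_force: [0.2, -0.8, 1.1]
width: 0.056
```

View pics/w11.png

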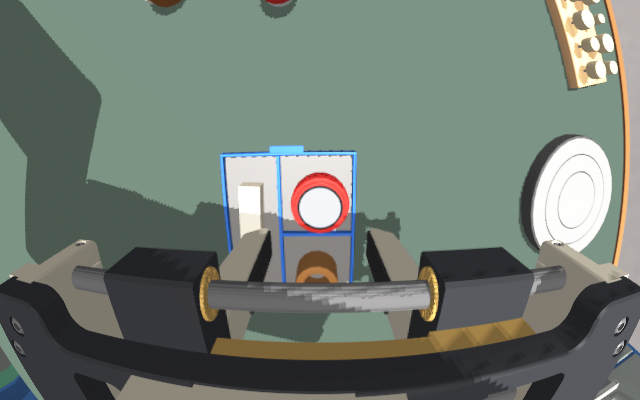

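The large loupe stands in its compartment at (320,205). Next is the small red loupe at (0.5525,-0.121).

```bash
python3 -m crank '[{"linear":[0.03,-0.006,0],"twist":[0,0,0],"claw":0.4},{"linear":[0.07,-0.013,0],"twist":[0,0,0],"claw":0.4},{"linear":[0.115,-0.021,0],"twist":[0,0,0],"claw":0.4},{"linear":[0.155,-0.029,0],"twist":[0,0,0],"claw":0.4},{"linear":[0.185,-0.035,0],"twist":[0,0,0],"claw":0.4},{"linear":[0.194,-0.036,0],"twist":[0,0,0],"claw":0.4},{"linear":[0.194,-0.036,0],"twist":[0,0,0],"claw":0.4}]'
python3 - <<'E'
from h import *
p=ctrl.camera("wrist");cv2.imwrite("pics/w12.png",p["frame"][:,:,::-1])
E
```

```text
clock: 19.55
position: [0.553, -0.1203, 0.1437]
tcp_rot: [0.776, 0.631, 0.0, 0.0]
contact_force: [0.3, 0.1, 0.8]
width: 0.0558
```

View pics/w12.png

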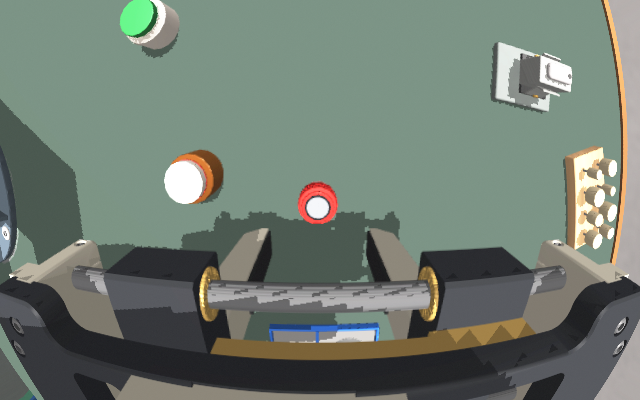

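The small loupe at (318,205) is centred; the amber jar at (190,180) is well outside the fingers. I descend and grip.

```bash
python3 -m crank '[{"linear":[0,0,0.04],"twist":[0,0,0],"claw":0.4},{"linear":[0,0,0.075],"twist":[0,0,0],"claw":0.4},{"linear":[0,0,0.094],"twist":[0,0,0],"claw":0.4},{"linear":[0,0,0.104],"twist":[0,0,0],"claw":0.4},{"linear":[0,0,0.104],"twist":[0,0,0],"claw":0.4},{"linear":[0,0,0.104],"twist":[0,0,0],"claw":1},{"linear":[0,0,0.104],"twist":[0,0,0],"claw":1},{"linear":[0,0,0.104],"twist":[0,0,0],"claw":1},{"linear":[0,0,0.104],"twist":[0,0,0],"claw":1},{"linear":[0,0,0.104],"twist":[0,0,0],"claw":1}]' 20
python3 -m crank '[{"linear":[0,0,0],"twist":[0,0,0],"claw":1},{"linear":[0,0,-0.01],"twist":[0,0,0],"claw":1},{"linear":[0,0,-0.04],"twist":[0,0,0],"claw":1},{"linear":[0,0,-0.08],"twist":[0,0,0],"claw":1},{"linear":[0,0,-0.1],"twist":[0,0,0],"claw":1}]'
python3 - <<'E'
from h import *
p=ctrl.camera("wrist");cv2.imwrite("pics/w13.png",p["frame"][:,:,::-1])
E
```

```text
clock: 20.6
position: [0.5532, -0.121, 0.0404]
tcp_rot: [0.776, 0.631, 0.0, 0.001]
contact_force: [-0.9, -0.7, 6.6]
width: 0.0323
clock: 21.1
position: [0.5537, -0.121, 0.1432]
tcp_rot: [0.776, 0.631, 0.001, 0.001]
contact_force: [1.1, -1.2, -0.8]
width: 0.0324
```

View pics/w13.png

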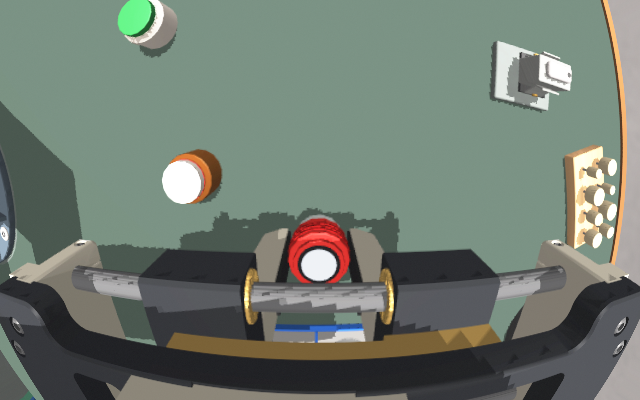

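The small loupe is held upright at (319,255). I carry it to the far square compartment of the yellow tray.

```bash
python3 -m crank '[{"linear":[0.03,-0.009,0],"twist":[0,0,-0.02],"claw":1},{"linear":[0.07,-0.02,0],"twist":[0,0,-0.04],"claw":1},{"linear":[0.115,-0.033,0],"twist":[0,0,-0.06],"claw":1},{"linear":[0.16,-0.046,0],"twist":[0,0,-0.08],"claw":1},{"linear":[0.205,-0.059,0],"twist":[0,0,-0.1],"claw":1},{"linear":[0.25,-0.072,0],"twist":[0,0,-0.1],"claw":1},{"linear":[0.295,-0.085,0],"twist":[0,0,-0.1],"claw":1},{"linear":[0.34,-0.098,0],"twist":[0,0,-0.1],"claw":1},{"linear":[0.385,-0.111,0],"twist":[0,0,-0.1],"claw":1},{"linear":[0.43,-0.124,0],"twist":[0,0,-0.1],"claw":1}]'
```

```text
clock: 22.15
position: [0.5187, 0.3273, 0.1397]
tcp_rot: [0.744, 0.669, -0.0, -0.0]
contact_force: [1.1, 0.2, -0.1]
width: 0.0326
```

```bash
python3 -m crank '[{"linear":[0.02,-0.004,0],"twist":[0,0,0],"claw":1},{"linear":[0.03,-0.005,0],"twist":[0,0,0],"claw":1},{"linear":[0.03,-0.005,0.025],"twist":[0,0,0],"claw":1},{"linear":[0.03,-0.005,0.05],"twist":[0,0,0],"claw":1},{"linear":[0.03,-0.005,0.05],"twist":[0,0,0],"claw":1},{"linear":[0.03,-0.005,0.05],"twist":[0,0,0],"claw":1}]'
python3 - <<'E'
from h import *
p=ctrl.camera("side");f=p["frame"][220:380,250:450,::-1];cv2.imwrite("pics/d14.png",cv2.resize(f,(750,600)))
p=ctrl.camera("wrist");cv2.imwrite("pics/w14.png",p["frame"][:,:,::-1])
E
```

```text
clock: 22.75
position: [0.5178, 0.3552, 0.09]
tcp_rot: [0.744, 0.668, -0.0, -0.0]
contact_force: [-0.3, 0.7, 0.4]
width: 0.0328
```

View pics/d14.png

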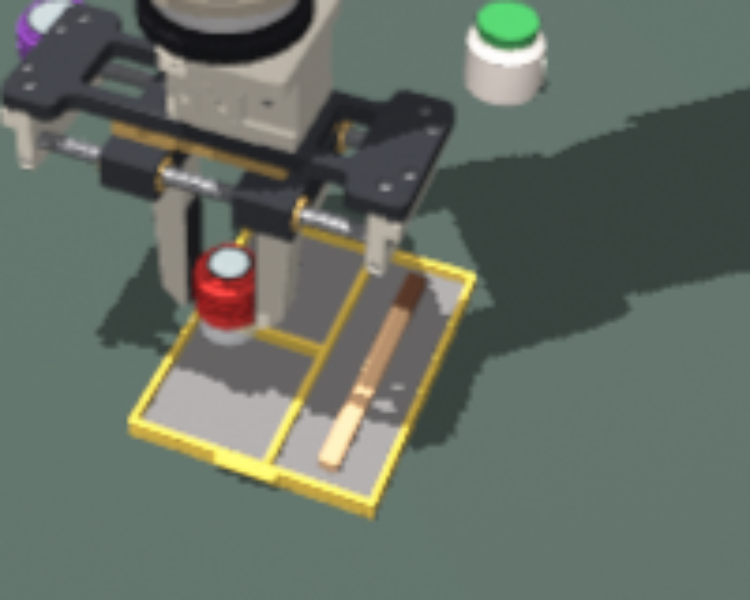

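View pics/w14.png

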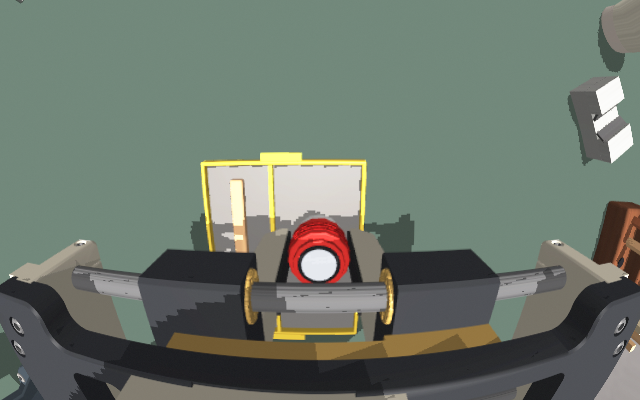

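The loupe hangs over the square compartment (side crop, about (225,335); compartment centre about (230,380) on the floor, 50 mm below). I lower it and release.

```bash
python3 -m crank '[{"linear":[0,0,0.02],"twist":[0,0,0],"claw":1},{"linear":[0,0,0.032],"twist":[0,0,0],"claw":1},{"linear":[0,0,0.04],"twist":[0,0,0],"claw":1},{"linear":[0,0,0.044],"twist":[0,0,0],"claw":1},{"linear":[0,0,0.0465],"twist":[0,0,0],"claw":1},{"linear":[0,0,0.0465],"twist":[0,0,0],"claw":1},{"linear":[0,0,0.0465],"twist":[0,0,0],"claw":1}]'
python3 -m crank '[{"linear":[0,0,0],"twist":[0,0,0],"claw":0.6},{"linear":[0,0,0],"twist":[0,0,0],"claw":0.55},{"linear":[0,0,0],"twist":[0,0,0],"claw":0.5},{"linear":[0,0,0],"twist":[0,0,0],"claw":0.5},{"linear":[0,0,-0.02],"twist":[0,0,0],"claw":0.5},{"linear":[0,0,-0.06],"twist":[0,0,0],"claw":0.4},{"linear":[0,0,-0.1],"twist":[0,0,0],"claw":0.25}]'
python3 - <<'E'
from h import *
p=ctrl.camera("wrist");cv2.imwrite("pics/w15.png",p["frame"][:,:,::-1])
E
```

```text
clock: 23.55
position: [0.5178, 0.3559, 0.0436]
tcp_rot: [0.744, 0.669, 0.0, 0.0]
contact_force: [0.6, 0.5, -0.3]
width: 0.0327
clock: 24.25
position: [0.5172, 0.3555, 0.1438]
tcp_rot: [0.744, 0.669, -0.001, -0.0]
contact_force: [0.5, 0.9, 0.8]
width: 0.0579
```

View pics/w15.png

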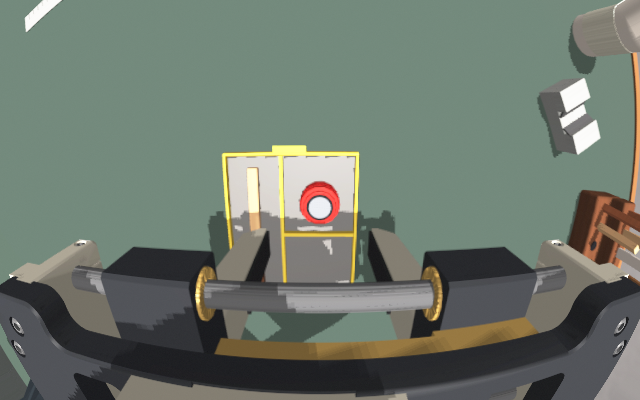

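The small loupe stands upright in its compartment at (320,203). Next is the amber jar at (0.446,-0.077).

```bash
python3 -m crank '[{"linear":[-0.03,-0.002,0],"twist":[0,0,0],"claw":0.25},{"linear":[-0.075,-0.004,0],"twist":[0,0,0],"claw":0.25},{"linear":[-0.12,-0.007,0],"twist":[0,0,0],"claw":0.25},{"linear":[-0.165,-0.009,0],"twist":[0,0,0],"claw":0.25},{"linear":[-0.21,-0.012,0],"twist":[0,0,0],"claw":0.25},{"linear":[-0.255,-0.015,0],"twist":[0,0,0],"claw":0.25},{"linear":[-0.3,-0.017,0],"twist":[0,0,0],"claw":0.25},{"linear":[-0.345,-0.02,0],"twist":[0,0,0],"claw":0.25},{"linear":[-0.39,-0.022,0],"twist":[0,0,0],"claw":0.25},{"linear":[-0.425,-0.024,0],"twist":[0,0,0],"claw":0.25}]'
python3 -m crank '[{"linear":[-0.013,-0.001,0],"twist":[0,0,0],"claw":0.25},{"linear":[-0.013,-0.001,0],"twist":[0,0,0],"claw":0.25},{"linear":[-0.013,-0.001,0],"twist":[0,0,0],"claw":0.25}]'
python3 - <<'E'
from h import *
p=ctrl.camera("wrist");cv2.imwrite("pics/w16.png",p["frame"][:,:,::-1])
E
```

```text
clock: 25.3
position: [0.4482, -0.0664, 0.1433]
tcp_rot: [0.744, 0.668, 0.0, 0.0]
contact_force: [0.4, 0.2, -0.3]
width: 0.0702
clock: 25.6
position: [0.4465, -0.0763, 0.1431]
tcp_rot: [0.744, 0.669, 0.0, -0.0]
contact_force: [0.5, -0.8, -0.5]
width: 0.0701
```

View pics/w16.png

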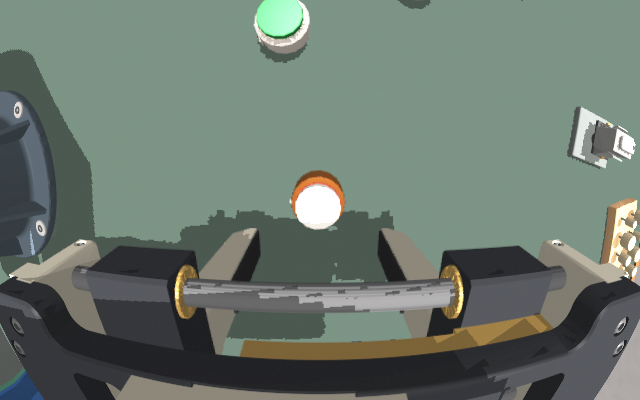

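The amber jar at (318,203) is centred between the jaws. I descend and grip.

```bash
python3 -m crank '[{"linear":[0,0,0.04],"twist":[0,0,0],"claw":0.25},{"linear":[0,0,0.075],"twist":[0,0,0],"claw":0.25},{"linear":[0,0,0.095],"twist":[0,0,0],"claw":0.25},{"linear":[0,0,0.105],"twist":[0,0,0],"claw":0.25},{"linear":[0,0,0.105],"twist":[0,0,0],"claw":0.25},{"linear":[0,0,0.105],"twist":[0,0,0],"claw":1},{"linear":[0,0,0.105],"twist":[0,0,0],"claw":1},{"linear":[0,0,0.105],"twist":[0,0,0],"claw":1},{"linear":[0,0,0.105],"twist":[0,0,0],"claw":1},{"linear":[0,0,0.105],"twist":[0,0,0],"claw":1}]' 25
python3 -m crank '[{"linear":[0,0,0],"twist":[0,0,0],"claw":1},{"linear":[0,0,-0.01],"twist":[0,0,0],"claw":1},{"linear":[0,0,-0.04],"twist":[0,0,0],"claw":1},{"linear":[0,0,-0.08],"twist":[0,0,0],"claw":1},{"linear":[0,0,-0.1],"twist":[0,0,0],"claw":1}]'
python3 - <<'E'
from h import *
p=ctrl.camera("wrist");cv2.imwrite("pics/w17.png",p["frame"][:,:,::-1])
E
```

```text
clock: 26.65
position: [0.4467, -0.0772, 0.0388]
tcp_rot: [0.744, 0.669, 0.0, 0.0]
contact_force: [-1.5, 1.0, 7.4]
width: 0.0456
clock: 27.15
position: [0.447, -0.0773, 0.1413]
tcp_rot: [0.744, 0.669, 0.001, 0.001]
contact_force: [0.8, -0.2, -1.5]
width: 0.0455
```

View pics/w17.png

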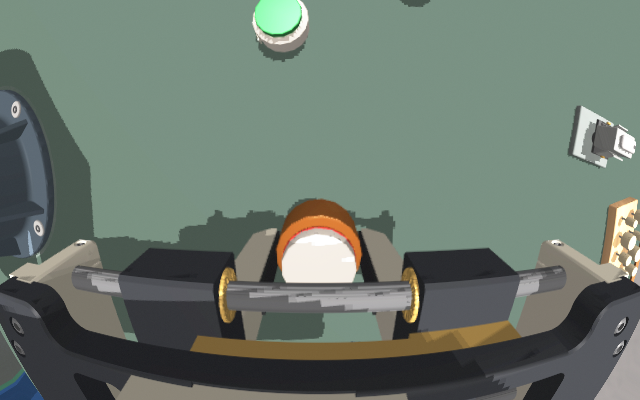

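The jar is held upright at (319,245). I carry it to the near square compartment of the yellow tray.

```bash
python3 -m crank '[{"linear":[0.03,0.002,0],"twist":[0,0,0],"claw":1},{"linear":[0.07,0.005,0],"twist":[0,0,0],"claw":1},{"linear":[0.115,0.008,0],"twist":[0,0,0],"claw":1},{"linear":[0.16,0.011,0],"twist":[0,0,0],"claw":1},{"linear":[0.205,0.014,0],"twist":[0,0,0],"claw":1},{"linear":[0.25,0.017,0],"twist":[0,0,0],"claw":1},{"linear":[0.295,0.02,0],"twist":[0,0,0],"claw":1},{"linear":[0.335,0.023,0],"twist":[0,0,0],"claw":1},{"linear":[0.36,0.025,0],"twist":[0,0,0],"claw":1},{"linear":[0.36,0.025,0],"twist":[0,0,0],"claw":1}]'
python3 -m crank '[{"linear":[0,0,0.03],"twist":[0,0,0],"claw":1},{"linear":[0,0,0.05],"twist":[0,0,0],"claw":1},{"linear":[0,0,0.05],"twist":[0,0,0],"claw":1},{"linear":[0,0,0.05],"twist":[0,0,0],"claw":1}]'
python3 - <<'E'
from h import *
p=ctrl.camera("side");f=p["frame"][220:380,250:450,::-1];cv2.imwrite("pics/d18.png",cv2.resize(f,(750,600)))
p=ctrl.camera("wrist");cv2.imwrite("pics/w18.png",p["frame"][:,:,::-1])
E
```

```text
clock: 28.2
position: [0.5092, 0.2807, 0.138]
tcp_rot: [0.743, 0.67, 0.0, -0.0]
contact_force: [0.1, -0.0, -0.4]
width: 0.0453
clock: 28.6
position: [0.5093, 0.2776, 0.0886]
tcp_rot: [0.744, 0.668, -0.0, -0.0]
contact_force: [-0.6, -0.7, -0.1]
width: 0.0458
```

View pics/d18.png

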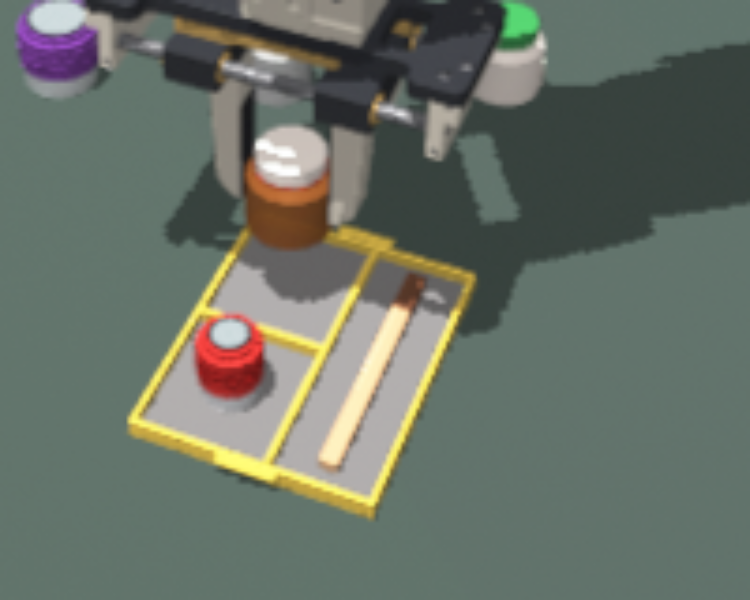

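View pics/w18.png

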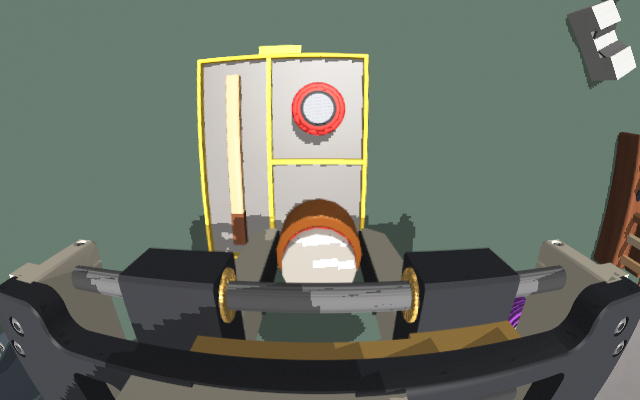

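The jar hangs over the empty square compartment and the loupe stands beside it. I lower it and release.

```bash
python3 -m crank '[{"linear":[0,0,0.02],"twist":[0,0,0],"claw":1},{"linear":[0,0,0.032],"twist":[0,0,0],"claw":1},{"linear":[0,0,0.04],"twist":[0,0,0],"claw":1},{"linear":[0,0,0.044],"twist":[0,0,0],"claw":1},{"linear":[0,0,0.0465],"twist":[0,0,0],"claw":1},{"linear":[0,0,0.0465],"twist":[0,0,0],"claw":1},{"linear":[0,0,0.0465],"twist":[0,0,0],"claw":1}]'
python3 -m crank '[{"linear":[0,0,0],"twist":[0,0,0],"claw":0.45},{"linear":[0,0,0],"twist":[0,0,0],"claw":0.4},{"linear":[0,0,0],"twist":[0,0,0],"claw":0.35},{"linear":[0,0,0],"twist":[0,0,0],"claw":0.35},{"linear":[0,0,-0.02],"twist":[0,0,0],"claw":0.35},{"linear":[0,0,-0.06],"twist":[0,0,0],"claw":0.35},{"linear":[0,0,-0.1],"twist":[0,0,0],"claw":0.35}]'
python3 -m crank '[{"linear":[-0.02,-0.03,-0.03],"twist":[0,0,0],"claw":0.3},{"linear":[-0.06,-0.06,-0.06],"twist":[0,0,0],"claw":0.3},{"linear":[-0.1,-0.09,-0.09],"twist":[0,0,0],"claw":0.3},{"linear":[-0.14,-0.12,-0.1],"twist":[0,0,0],"claw":0.3},{"linear":[-0.18,-0.12,-0.1],"twist":[0,0,0],"claw":0.3},{"linear":[-0.22,-0.12,-0.1],"twist":[0,0,0],"claw":0.3},{"linear":[-0.24,-0.12,-0.1],"twist":[0,0,0],"claw":0.3},{"linear":[-0.24,-0.12,-0.1],"twist":[0,0,0],"claw":0.3},{"linear":[-0.24,-0.12,-0.1],"twist":[0,0,0],"claw":0.3}]'
python3 - <<'E'
from h import *
np.set_printoptions(precision=4,suppress=True)
TB=(np.array([.5115,-.3495]),np.radians(-11.8));TY=(np.array([.4867,.3195]),np.radians(-6))
start=dict(bushing_steel=[.561,.122],jar_white=[.4335,.0785])
for n in ("scene","side"):
    p=ctrl.camera(n);W=cloud(p);cv2.imwrite(f"pics/{n}19.png",p["frame"][:,:,::-1])
    for t in H:
        for a in ctrl.cut_out(p,t)[:2]:
            if a["confidence"]<.4: continue
            P=W[a["region"]];P=P[~np.isnan(P[:,0])]
            if len(P)<5: continue
            zt=np.percentile(P[:,2],97);T=P[P[:,2]>zt-.004]
            c=(T[:,:2].min(0)+T[:,:2].max(0))/2
            tr=TY if t in("jar_amber","loupe_small") else TB
            d=c-tr[0];cs,sn=np.cos(tr[1]),np.sin(tr[1])
            print(n,t,np.round(a["position"]),round(a["confidence"],2),"top z",round(zt,4),"world",c,"tray",np.array([cs*d[0]+sn*d[1],-sn*d[0]+cs*d[1]]))
E
```

```text
clock: 29.4
position: [0.5095, 0.2783, 0.042]
tcp_rot: [0.744, 0.669, 0.0, 0.0]
contact_force: [-0.0, -0.8, -1.1]
width: 0.0454
clock: 30.1
position: [0.5089, 0.278, 0.1424]
tcp_rot: [0.744, 0.669, -0.001, -0.0]
contact_force: [0.2, 0.2, 0.9]
width: 0.0604
clock: 31.0
position: [0.3647, 0.0523, 0.2418]
tcp_rot: [0.744, 0.668, 0.0, 0.0]
contact_force: [-0.8, 0.2, 0.4]
width: 0.0648
scene loupe_large [391. 200.] 0.76 top z 0.0463 world [0.6902 0.148 ] tray [0.0732 0.5236]
scene loupe_large [181. 250.] 0.59 top z 0.0493 world [ 0.5528 -0.3191] tray [0.0342 0.0382]
scene loupe_small [408. 121.] 0.45 top z 0.0448 world [0.5206 0.3497] tray [0.0306 0.0336]
scene jar_amber [387. 135.] 0.95 top z 0.0519 world [0.511  0.2772] tray [ 0.0286 -0.0396]
scene jar_white [309. 150.] 0.91 top z 0.0489 world [0.4347 0.0785] tray [-0.1627  0.4032]
scene bushing_bronze [140. 259.] 0.87 top z 0.0402 world [ 0.5323 -0.3938] tray [ 0.0294 -0.0391]
scene bushing_steel [350. 173.] 0.84 top z 0.0371 world [0.5641 0.1188] tray [-0.0443  0.4692]
scene stone [157. 237.] 0.96 top z 0.0249 world [ 0.4946 -0.3433] 
[... 232 characters left out ...]
] 0.9 top z 0.0444 world [0.5162 0.3569] tray [0.0254 0.0403]
side jar_amber [328. 288.] 0.69 top z 0.0518 world [0.5082 0.2803] tray [ 0.0255 -0.0367]
side jar_white [387. 234.] 0.87 top z 0.0487 world [0.4305 0.0817] tray [-0.1675  0.4056]
side bushing_bronze [383. 134.] 0.75 top z 0.0399 world [ 0.5274 -0.3656] tray [ 0.0189 -0.0125]
side bushing_bronze [367. 142.] 0.55 top z 0.0482 world [ 0.5468 -0.3157] tray [0.0277 0.0403]
side bushing_steel [325. 237.] 0.59 top z 0.0368 world [0.5591 0.1249] tray [-0.0504  0.4741]
side stone [391. 148.] 0.74 top z 0.024 world [ 0.4764 -0.3391] tray [-0.0365  0.003 ]
side stone [341. 321.] 0.46 top z 0.0114 world [0.4847 0.3208] tray [-0.1633  0.6507]
```

View pics/scene19.png

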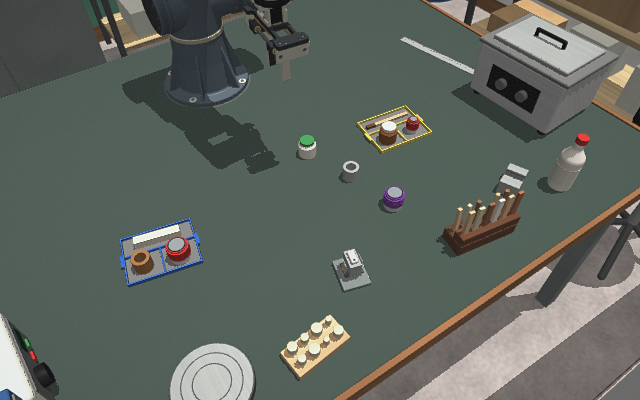

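View pics/side19.png

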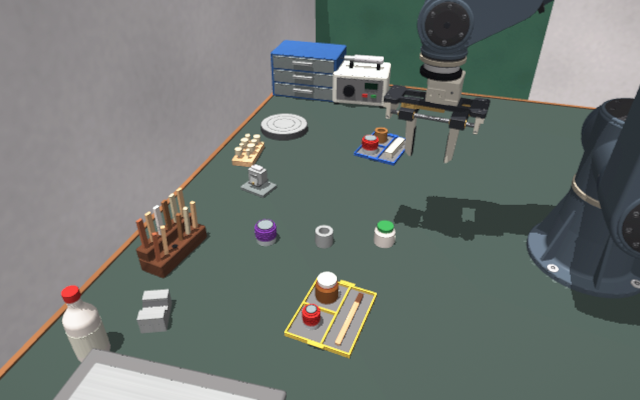

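```bash
python3 - <<'E'
import cv2,numpy as np
a=cv2.imread("pics/scene19.png");b=cv2.imread("pics/side19.png")
z=lambda f:cv2.resize(f,(400,300),interpolation=cv2.INTER_CUBIC)
cv2.imwrite("pics/fin.png",np.vstack([np.hstack([z(a[210:291,108:216]),z(a[95:161,350:438])]),np.hstack([z(b[115:175,340:420]),z(b[260:360,265:398])])]))
E
```

```text
(no output)
```

View pics/fin.png

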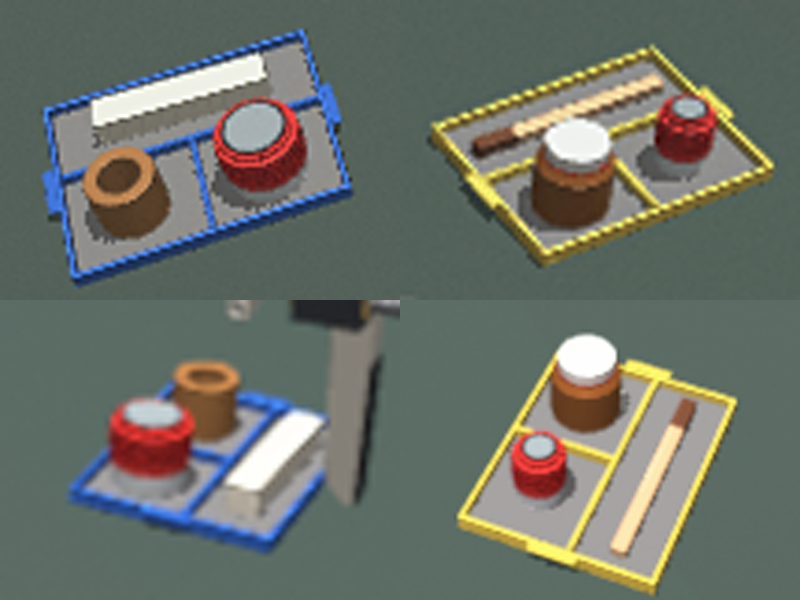

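All five things stand or lie inside their own compartments, upright and on the floor. The gripper is clear of everything, so I hand in.

```bash
python3 -c "
from rig import ctrl
print(ctrl.close_job())"
```

```text
the job is handed in; nothing more can be done
None
```

Both kits are made up and the job was handed in at about 31 s on the clock; it gives no verdict.

- **Blue tray:** the stone is in the long compartment, the bronze bushing in one square compartment and the large red loupe in the other.
- **Yellow tray:** the amber jar and the small red loupe are each in a square compartment of their own.

**Last checks, scene and side cameras:**
- **Kit things:** all five are on the tray floors, and the round ones look upright. Top heights are about tray floor plus object height, within the cameras' 1–2 mm bias.
- **Large loupe:** I set it about 3 mm off-centre on purpose, to keep the finger off the stone. It measures x ≈ 0.028–0.034 m in the tray, against a limit of 0.0375 m.
- **Left in place:** the steel bushing and white jar read within about 2 mm of their first measurements. I saw no contact with the clip stand or its insert. The gripper was well clear of everything.

**Readings that disagreed:** two network-based readings were off. The scene reading of the stone (x −0.018, side −0.037) was still within limits, but the side reading of the bronze bushing (y −0.013, scene −0.039) fell outside its limit. I put both down to stray mask pixels, because the enlarged crops show both things well inside their compartments. The networks also reported the purple loupe as loupe_large and trays as other things; I left those reports out.

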